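Bring the big round seal over the ink pad

TASK

Turn the desk stamp carousel so that the big round seal hangs centred over the ink pad. Push gently and steadily with a fingertip on the side of one of its arms, do not touch the stamps or spin the wheel, do not shift or lift the stand, and leave the other things on the desk where they are.

Things in the scene. Friction and masses are not known exactly. Their poses are not given: they have to be found in the camera images.
- stand: Stamp carousel's stand, loose on the desk, dark steel, about 1.5 kg: round foot of 150 mm diameter, 14 mm thick, with a tongue 80 mm wide reaching 155 mm from the axis along the stand's own +x, which carries the ink pad; a post of 22 mm diameter rises from the middle. It stays put under light pushes. Origin: on the carousel's axis, at the underside; z up.
- pad (a point): Centre of the top of the ink pad, a round black cushion of 68 mm diameter in a flat round white tin of 74 mm, fixed on the stand's tongue, 110 mm from the axis along the stand's +x, 28 mm above the desk.
- hub (a point): Centre of the top of the carousel's hub (44 mm diameter), on the upright axis, 106 mm above the desk. From it run four straight steel arms 90 degrees apart, each 10 mm wide, underside 90 mm and top 102 mm above the desk, bare from 22 to 98 mm from the axis, then a collar of 24 mm diameter at 110 mm that holds a stamp. Between arms is open space down to the foot, except post and pad.
- carousel (a joint): Angle of the carousel about its upright axis, rad, counter-clockwise from above positive; 0 (or any whole number of turns) when the big round seal is over the pad. It turns either way with no stop within reach, and stiffly (0.06 N m of friction), so it stops when no longer pushed. A fingertip 80 mm above the desk and 60 mm from the axis meets the side of an arm with room around.
- seal_face (a point): Centre of the underside of the big round seal's die, 110 mm from the axis, 50 mm above the desk (22 mm above the pad when over it).
- big_round_seal: Stamp with a pale wooden round die of 50 mm diameter, 14 mm thick, on the arm that lies along the carousel's zero direction. Die underside 50 mm and handle top 123 mm above the desk; the handle is a round black grip of 22 mm diameter standing above the arm's end. Origin: centre of the die's underside, 110 mm from the carousel's axis. Not to be touched. 
- square_stamp: Stamp with a pale wooden square die of 32 mm side, on the arm 90 degrees counter-clockwise (from above) from the big round seal. Die underside 50 mm and handle top 123 mm above the desk; the handle is a round black grip of 22 mm diameter standing above the arm's end. Origin: centre of the die's underside, 110 mm from the carousel's axis. Not to be touched. 
- small_round_stamp: Stamp with a pale wooden round die of 26 mm diameter, hardly wider than its handle, on the arm 180 degrees from the big round seal. Die underside 50 mm and handle top 123 mm above the desk; the handle is a round black grip of 22 mm diameter standing above the arm's end. Origin: centre of the die's underside, 110 mm from the carousel's axis. Not to be touched. 
- long_stamp: Stamp with a pale wooden long die 64 by 18 mm, its length across the arm, on the arm 90 degrees clockwise from the big round seal. Die underside 50 mm and handle top 123 mm above the desk; the handle is a round black grip of 22 mm diameter standing above the arm's end. Origin: centre of the die's underside, 110 mm from the carousel's axis. Not to be touched. 
- thermos: Bystander: dull green upright thermos flask, 67 mm diameter, 204 mm tall, loose. Origin: centre of its underside.
- tea_jar: Bystander: tea jar, 80 mm diameter, 85 mm tall, loose. Origin: centre of its underside.
- torch: Bystander: hand torch standing on end, 48 mm diameter, 168 mm tall, loose. Origin: centre of its underside.
- stapler: Bystander: black stapler, 130 mm long (its x), 34 mm wide, 41 mm tall, loose. Origin: centre of its underside.

How it is judged:
By the outcome, as a careful person would: the job done as asked, in the order asked, and still so for the second after the job is handed in, with the robot touching nothing.
It also fails if it takes over 54 s, if anything falls off the work surface, if the arm or the gripper's body presses on something with over 40 N, if the wrist force passes 120 N, or if a joint passes its speed limit or range.

ROBOT

A 6-joint arm with a two-finger parallel gripper is mounted at the origin on the work surface. World frame = base frame: x ahead of the robot, y to its left, z up, the work surface at z = 0. Lengths are in mm, angles in rad, forces in N, time in s.
With the tool pointing down it reaches from about 375 to 900 mm from the base axis. Payload 3.1 kg.
Tool frame: the origin (TCP) lies at the very end of the fingers, on their centre line; the grasp point (between the pads) lies 19 mm behind it; z points along the fingers, y is the line along which they close (so a half turn about z gives the same grasp; the last joint's range is limited). The gripper opens to 87 mm and grips with 3 to 60 N. Pads are 19 mm wide; open, the fingers measure 117 mm over their backs; the gripper's body (75 mm by 190 mm) begins 51 mm behind the grasp point.
Start: joints at [-1.335, 0.527, 1.433, -0, 1.181, -0.178], TCP at [251.327, -572.216, 222.548] pointing down, gripper open.
Joint ranges: [-3.08, 3.08], [-0.75, 2.2], [0.22, 2.44], [-1.43, 4.57], [0, 2.65], [-2.85, 2.85]. Speed limits (rad/s): [2.79, 2.79, 3.14, 3.14, 3.14, 3.14].

INTERFACE

Orientations are given as a unit quaternion [x, y, z, w].
In Python, from cell import env gives the robot as it stands. The module is installed in compiled form; this text tells all that it offers. Calls block until the motion is done:
- env.movep(position, orientation): joint-space move of the TCP to a pose.
- env.move_linear(position, attitude=None, max_speed=150): straight line of the TCP; attitude=None keeps the orientation; max_speed is the mean speed in mm/s.
- env.movej(angles): joint-space move.
- env.open_gripper() and env.close_gripper(f_grip=None): open the fingers fully, or close them until they stop; f_grip is the grip in N (None keeps the last).
- env.wait(seconds).
- env.ik(position, orientation): joint angles nearest the present ones, or None.
- env.get_obs(): the state.
- env.snapshot(name): name is "scene" or "side" or "wrist"; returns (picture, depth): 384x512x3 uint8, blue, green, red; 384x512 float32, mm along the optical axis (not along the pixel's ray), 0 where there is no reading.
- env.camera_info(name): a dict with "vertical_fov" (degrees; the focal length in pixels is half the picture's height over the tangent of half this angle, whatever the lens; pixels are square), "cx", "cy" (the principal point, pixels), "camera_from_world" (4x4, takes a point from world to camera coordinates). Camera axes: x right, y up, looking along -z (the intrinsics and any distortion apply to the point x, -y, -z); pixel columns grow to the right and rows downward; lengths in mm; the calibration is good to about 2 mm. A picture is of the moment at which its call begins: read the wrist's pose just before it. camera_info takes no time and is no camera call; for the wrist camera it gives the pose at the moment of the call.
A pose or a line that the arm cannot do raises env.PlanningError and nothing moves.
- env.job_done(): hands the job in; it is judged then, once.
Trained networks look in the newest picture that a camera, given by its name, has taken for a name from the list of things; names that differ only in an ending like _2 or _b are one class to them, and where a whole thing is asked for, a point or a joint stands for the part that bears it (a point fixed in the world has none). Each returns a list of dicts, best first, with "confidence" (0 to 1); they miss things now and then, are a little off and sometimes report something else, mostly with a low value. They report only what shows in the picture. A call takes as long as a camera call.
- env.look_for(camera, name): "point" ([row, column] in pixels, amid what is visible of it).
- env.regions_of(camera, name): "region" (384x512 bool, what is visible of it) and "point" ([row, column] in pixels, amid what is visible of it).
The state is a dict: "time_s": time; "qpos": joint angles; "dq": joint speeds; "joint_efforts": joint torques, N m; "tcp_pos": TCP position; "orientation": TCP orientation; "contact_force": force on the tool from outside, world axes, zero at the start; "ft_torque": the same for the moment, N m; "gripper_width": finger opening in mm; "gripper_force": force on a finger pad.
Only numpy, scipy, OpenCV 4.12 (cv2) and the standard library are available. Lean on these libraries where they do the work, as an engineer would, in place of code of your own. Each camera call takes 0.05 s, during which the arm holds its last target. There are 200 camera calls.

## Working session

There is one attempt and no reset: what is moved stays moved. The work goes in short steps, each a Python script; the robot and the scene stay as the last script left them, time stands still between calls to the robot, and variables do not carry over. Pictures are saved under pics/ and viewed, at most 10 in all, crops included, and the job is handed in when it is done.

```bash
mkdir -p pics
cat > h.py <<'E'
import numpy as np, cv2
from cell import env
def snap(n,f=None):
    ci=env.camera_info(n); p,d=env.snapshot(n)
    if f: cv2.imwrite('pics/'+f,p)
    return p,d,ci
def cloud(d,ci):
    f=192/np.tan(np.radians(ci["vertical_fov"])/2)
    r,c=np.mgrid[0:384,0:512]
    X=np.stack([(c-ci["cx"])/f*d,-(r-ci["cy"])/f*d,-d,np.ones_like(d)],-1)
    return (X@np.linalg.inv(ci["camera_from_world"]).T)[...,:3]
E
python3 - <<'E'
from h import *
for n in("scene","side"):
    p,d,ci=snap(n,n+'0.png'); W=cloud(d,ci)
    print(n,{k:v for k,v in ci.items() if k!="camera_from_world"},np.linalg.inv(ci["camera_from_world"])[:3].round(2).tolist())
    for k in "stand pad hub big_round_seal square_stamp small_round_stamp long_stamp thermos tea_jar torch stapler".split():
        for o in env.regions_of(n,k)[:2]:
            m=o["region"]&(d>0)
            if m.any(): print(k,round(o["confidence"],2),np.round(o["point"]),m.sum(),np.median(W[m],0).round(),W[m].min(0).round(),W[m].max(0).round())
print(env.get_obs())
E
```

```text
scene {'vertical_fov': 57.91998355941897, 'cx': 256.7806960522378, 'cy': 186.24277579079347} [[-0.11, -0.72, 0.68, 1271.99], [0.99, -0.07, 0.08, 97.58], [-0.01, 0.69, 0.72, 785.73]]
stand 0.91 [184. 252.] 2878 [564.   1.  50.] [ 347. -131.   -4.] [678. 126. 123.]
pad 0.65 [182. 255.] 2992 [564.   2.  37.] [ 347. -136.   -4.] [679. 126. 123.]
pad 0.53 [153. 268.] 148 [457.  38.  63.] [289.  20.  -3.] [495.  55. 122.]
hub 0.66 [175. 254.] 1581 [573.  -4.  93.] [ 360. -136.   -5.] [679. 126. 123.]
hub 0.42 [191. 288.] 256 [597. 103.  63.] [463.  80.  -3.] [615. 126. 123.]
big_round_seal 0.55 [192. 287.] 272 [597. 104.  63.] [459.  80.  -4.] [615. 131. 123.]
square_stamp 0.46 [153. 270.] 138 [457.  39.  63.] [360.  21.  -3.] [473.  55. 122.]
square_stamp 0.44 [180. 358.] 879 [549. 304.  61.] [487. 270.  -2.] [568. 348.  87.]
long_stamp 0.47 [201. 234.] 216 [663. -35.  63.] [644. -66.  50.] [678.  -5. 121.]
thermos 0.94 [146. 129.] 1414 [ 524. -380.  126.] [ 199. -600.   -5.] [ 536. -359.  206.]
tea_jar 0.86 [182. 356.] 905 [549. 304.  61.] [392. 269.  -5.] [568. 370.  87.]
torch 0.73 [22
[... 1614 characters left out ...]
 1.2, 'qpos': array([-1.33548967e+00,  5.27479778e-01,  1.43271971e+00,  1.71212187e-06,
        1.18138753e+00, -1.78491990e-01]), 'dq': array([-0.00026091, -0.001492  ,  0.00060444,  0.00102819,  0.00036859,
        0.00151987]), 'joint_efforts': array([ 1.99940543e-03, -4.40016675e+01, -1.76982987e+01,  6.35400368e-02,
        5.03416685e-02,  1.44106713e-07]), 'tcp_pos': array([ 251.33162981, -572.20761675,  222.55454654]), 'orientation': array([9.78672645e-01, 2.05426028e-01, 8.71707418e-07, 2.79486574e-06]), 'contact_force': array([-0.20895217, -0.04119616,  1.00279792]), 'ft_torque': array([0.00899067, 0.03609057, 0.0083756 ]), 'gripper_force': 0.0, 'gripper_width': 87.23625971678003}
```

Run:
```python
import cv2,numpy as np
a=cv2.imread('pics/scene0.png')[110:290,150:390];b=cv2.imread('pics/side0.png')[110:290,170:410]
cv2.imwrite('pics/c0.png',np.vstack([cv2.resize(i,None,fx=1.66*1,fy=1.66,interpolation=2) for i in(a,b)]))
```

```text
(no output)
```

View pics/c0.png

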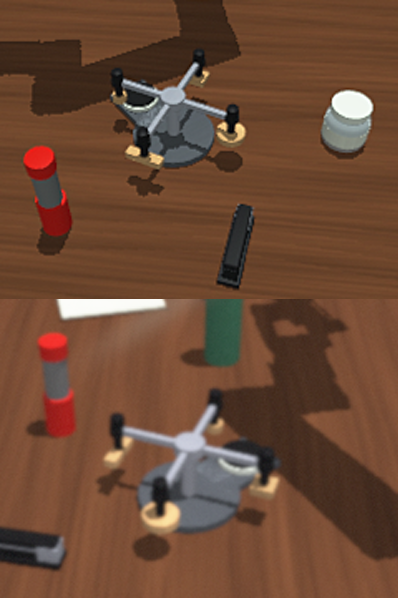

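Run:
```python
from h import *
env.close_gripper(10)
o=env.get_obs();print(o["time_s"],o["gripper_width"])
env.movep([500,5,420],[1,0,0,0])
env.wait(.3)
p,d,ci=snap("wrist","w0.png");W=cloud(d,ci);np.save('w0.npy',W)
print(env.get_obs()["time_s"],np.linalg.inv(ci["camera_from_world"])[:3].round(2).tolist(),ci["vertical_fov"])
for k in "stand pad hub big_round_seal square_stamp small_round_stamp long_stamp".split():
    for o in env.regions_of("wrist",k)[:2]:
        m=o["region"]&(d>0)
        if m.any(): print(k,round(o["confidence"],2),np.round(o["point"]),m.sum(),np.median(W[m],0).round(),W[m].min(0).round(),W[m].max(0).round())
```

```text
2.725 0.34721280655794984
5.425 [[-0.0, 0.96, 0.28, 576.15], [-1.0, -0.0, 0.0, 4.57], [0.0, -0.28, 0.96, 581.67]] 65.3407411323078
stand 0.96 [121. 264.] 9628 [546. -14.  26.] [ 415. -142.   -2.] [686. 144. 124.]
stand 0.64 [ 10. 181.] 439 [726. 127.  31.] [716. 114.   0.] [748. 154.  43.]
pad 0.97 [122. 265.] 9412 [546. -14.  26.] [ 417. -132.   -2.] [690. 141. 124.]
hub 0.7 [112. 255.] 3905 [567.   1. 101.] [ 403. -129.   -2.] [688. 127. 124.]
big_round_seal 0.59 [ 96. 194.] 619 [590. 101.  64.] [564.  79.  -2.] [613. 130. 123.]
small_round_stamp 0.65 [144. 323.] 183 [ 518. -101.  120.] [ 488. -129.   -0.] [529. -93. 124.]
long_stamp 0.69 [ 53. 278.] 499 [655. -32.  64.] [639. -65.  -2.] [675.  -4. 123.]
```

View pics/w0.png

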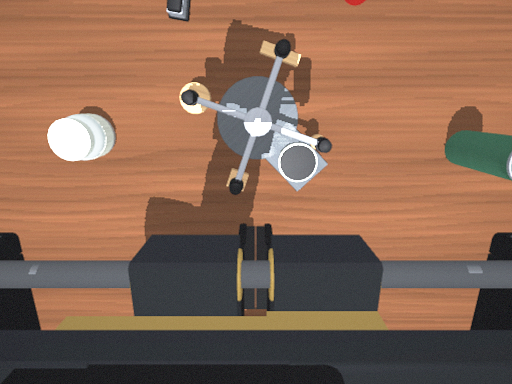

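```bash
cat >> h.py <<'E'
from scipy.optimize import least_squares
def measure(n,verbose=1,c0=(558,2)):
    """hub centre, carousel arm angle (mod 90), pad from one camera's depth"""
    p,d,ci=snap(n); W=cloud(d,ci); g=p.mean(2); sat=p.max(2).astype(int)-p.min(2)
    r=np.hypot(W[...,0]-c0[0],W[...,1]-c0[1]); z=W[...,2]; ok=d>0
    hub=W[ok&(r<35)&(z>104)&(z<109)]
    h=cv2.minEnclosingCircle(hub[:,:2].astype(np.float32))
    arm=W[ok&(r>28)&(r<95)&(z>98)&(z<105)]
    hand=W[ok&(r>90)&(r<130)&(z>119)&(z<127)]
    a=np.arctan2(hand[:,1]-c0[1],hand[:,0]-c0[0])
    cl=[]
    for k in range(4):
        pass
    lab=cv2.kmeans(hand[:,:2].astype(np.float32),4,None,(3,50,.1),10,2)
    C=[cv2.minEnclosingCircle(hand[lab[1][:,0]==k,:2].astype(np.float32)) for k in range(4)]
    pad=W[ok&(r<150)&(z>22)&(z<34)&(r>60)]
    pc=cv2.minEnclosingCircle(pad[:,:2].astype(np.float32)) if len(pad)>4 else None
    print(n,'hub',np.round(h[0],1),round(h[1],1),len(hub),'handles',[(np.round(c[0],1).tolist(),round(c[1],1)) for c in C],'mean',np.mean([c[0] for c in C],0).round(1))
    print('  pad',pc,len(pad), 'padz',np.median(pad[:,2]) if len(pad) else None)
    return W,p,arm
E
python3 - <<'E'
from h import *
for n in("wrist","scene","side"):
    W,p,arm=measure(n)
    # arms: fit centre & angle
    def f(v):
        q=arm[:,:2]-v[:2]; c,s=np.cos(v[2]),np.sin(v[2]); a=q@[c,s];b=q@[-s,c]
        return np.where(abs(a)>abs(b),b,a)
    s=least_squares(f,[558,2,np.radians(71)],loss='soft_l1')
    print('  arms',len(arm),s.x[:2].round(1),np.degrees(s.x[2]).round(2),np.abs(s.fun).mean())
E
```

```text
wrist hub [556.   -1.1] 25.1 587 handles [([655.4, -36.0], 10.0), ([516.0, -103.6], 9.9), ([588.1, 103.5], 9.7), ([448.5, 36.1], 10.0)] mean [552.   0.]
  pad ((473.1422424316406, -75.969482421875), 36.64134216308594) 1152 padz 27.470175236450018
  arms 1143 [5.523e+02 1.000e-01] 70.82 2.5048364488708286
scene hub [5.563e+02 2.000e-01] 21.6 69 handles [([590.3, 102.2], 8.6), ([658.7, -36.5], 8.8), ([520.5, -105.4], 9.7), ([451.5, 35.9], 9.5)] mean [555.3  -1. ]
  pad ((476.35186767578125, -75.50881958007812), 35.84086990356445) 166 padz 26.058906156835462
  arms 219 [5.557e+02 1.000e-01] 70.8 2.5076215897338296
side hub [553.1   4.1] 21.4 117 handles [([657.4, -31.7], 9.3), ([448.5, 39.0], 9.3), ([588.2, 107.2], 9.7), ([517.4, -98.8], 10.3)] mean [552.9   3.9]
  pad ((474.39544677734375, -72.62255096435547), 37.16957092285156) 225 padz 26.293087967327438
  arms 325 [552.6   4.3] 71.2 2.656834450549757
```

```bash
cat >> h.py <<'E'
C=np.array([553.5,1.])
def pose(phi,h,z,off):
    """finger flush on the clockwise side of an arm at phi deg, h mm from its centre line"""
    a=np.radians(phi);u=np.array([np.cos(a),np.sin(a)]);t=np.array([-u[1],u[0]])
    ps=np.radians(phi+off)
    return [*(C+60*u-h*t),z],[np.cos(ps/2),np.sin(ps/2),0,0]
E
python3 - <<'E'
from h import *
print(env.get_obs()["qpos"].round(2))
for s in(71,161,251,341):
    for off in(0,90,180,270):
        J=[env.ik(*pose(s+k,20,80,off)) for k in range(0,160,17)]
        if all(j is not None for j in J):
            J=np.array(J); print(s,off,J.min(0).round(2),J.max(0).round(2),'step',abs(np.diff(J,axis=0)).max().round(2))
E
```

```text
[-0.21  0.17  1.44 -0.    1.53  1.36]
71 0 [-0.28  0.59  1.63 -0.    0.67 -2.62] [-0.08  0.68  1.89 -0.    0.84  0.23] step 0.34
71 270 [-0.28  0.59  1.63 -0.    0.67 -1.05] [-0.08  0.68  1.89 -0.    0.84  1.8 ] step 0.34
161 180 [-0.32  0.59  1.65 -0.    0.67 -1.06] [-0.14  0.67  1.89 -0.    0.82  1.76] step 0.34
161 270 [-0.32  0.59  1.65 -0.    0.67 -2.63] [-0.14  0.67  1.89 -0.    0.82  0.19] step 0.34
251 90 [-0.32  0.61  1.57 -0.    0.71 -0.9 ] [-0.14  0.7   1.82 -0.    0.87  1.59] step 0.3
251 180 [-0.32  0.61  1.57 -0.    0.71 -2.48] [-0.14  0.7   1.82 -0.    0.87  0.02] step 0.3
341 0 [-0.25  0.62  1.57 -0.    0.73 -0.87] [-0.08  0.7   1.79 -0.    0.88  1.66] step 0.31
341 90 [-0.25  0.62  1.57 -0.    0.73 -2.44] [-0.08  0.7   1.79 -0.    0.88  0.09] step 0.31
```

Run:
```python
from h import *
s=340.9
t0=env.get_obs()["time_s"]
p,q=pose(s,45,200,0); env.movep(p,q)
env.move_linear(pose(s,45,80,0)[0],None,100)
env.move_linear(pose(s,22,80,0)[0],None,30)
print(env.get_obs()["time_s"],env.get_obs()["contact_force"].round(2))
for k in np.linspace(0,149,11)[1:]:
    p,q=pose(s+k,20,80,0); env.move_linear(p,q,18)
    o=env.get_obs();print(round(k),round(o["time_s"],1),o["contact_force"].round(1))
measure("scene");measure("side")
snap("side","s1.png")
```

```text
9.175 [-0.77  0.68 -0.21]
15 10.3 [-1.  -0.8 -0.4]
30 11.4 [-0.5  0.3 -0.2]
45 12.5 [-0.3 -0.6  0.2]
60 13.5 [ 0.1 -1.   1.1]
74 14.6 [-0.3 -0.3  1.4]
89 15.6 [ 0.3 -1.1  0.8]
104 16.7 [-0.   0.2  0.4]
119 17.8 [0.5 0.6 1. ]
134 18.8 [1.2 0.4 0.6]
149 19.9 [ 1.3  0.2 -0. ]
scene hub [ 5.55e+02 -1.00e-01] 21.0 70 handles [([619.1, -89.4], 9.3), ([640.1, 65.1], 5.4), ([465.9, -62.7], 9.7), ([647.5, 61.7], 8.4)] mean [593.1  -6.3]
  pad ((477.9819641113281, -75.75645446777344), 35.08588790893555) 208 padz 26.101784189139664
side hub [562.1  23.9] 0.0 1 handles [([643.0, 72.5], 7.7), ([490.4, 93.9], 9.0), ([615.9, -86.2], 9.8), ([644.0, 60.9], 7.8)] mean [598.3  35.3]
  pad ((471.9981689453125, -67.13218688964844), 35.6601448059082) 224 padz 26.11309950977403
```

```bash
cat >> h.py <<'E'
def angles(n,c0=C):
    """seal and pad angle about the axis, deg, one camera: axis = mean of opposite handles"""
    p,d,ci=snap(n);W=cloud(d,ci);z=W[...,2];r=np.hypot(W[...,0]-c0[0],W[...,1]-c0[1]);ok=d>0
    hand=W[ok&(r>92)&(r<128)&(z>119)&(z<127)][:,:2]
    def f(v):
        q=hand-v[:2];e=np.inf
        for k in range(4):
            a=v[2]+k*np.pi/2;e=np.minimum(e,np.hypot(q[:,0]-110*np.cos(a),q[:,1]-110*np.sin(a)))
        return e
    s=least_squares(f,[*c0,np.radians(222)],loss='soft_l1',f_scale=8).x
    pad=W[ok&(r<155)&(r>70)&(z>22)&(z<34)][:,:2].astype(np.float32)
    pc,pr=cv2.minEnclosingCircle(pad)
    v=np.array(pc)-s[:2]
    print(n,'axis',s[:2].round(1),'seal',np.degrees(s[2]).round(2),'pad',np.round(pc,1),round(pr,1),'ang',np.degrees(np.arctan2(v[1],v[0])).round(2)%360,'r',np.hypot(*v).round(1),len(hand),len(pad))
E
python3 - <<'E'
from h import *
for k in (494.5,498.3):
    p,q=pose(k,20,80,0); env.move_linear(p,q,15)
env.move_linear(pose(k,40,80,0)[0],None,40)
env.move_linear(pose(k,40,200,0)[0],None,120)
env.movep([500,5,420],[1,0,0,0]);env.wait(.3)
for n in("wrist","scene","side"): angles(n)
snap("wrist","w1.png");snap("side","s2.png");print(env.get_obs()["time_s"])
a=cv2.imread('pics/w1.png')[10:230,130:390];b=cv2.imread('pics/s2.png')[120:280,170:400]
cv2.imwrite('pics/c2.png',np.vstack([cv2.resize(a,(390,330)),cv2.resize(b,(390,260))]))
E
```

```text
wrist axis [5.522e+02 1.000e-01] seal 223.48 pad [473.2 -76.2] 36.7 ang 223.99 r 109.8 522 476
scene axis [ 5.557e+02 -3.000e-01] seal 223.65 pad [478.2 -75.9] 36.1 ang 224.26 r 108.3 64 193
side axis [553.1   4.8] seal 223.73 pad [472.7 -69.4] 36.6 ang 222.67 r 109.4 101 293
25.25
```

View pics/c2.png

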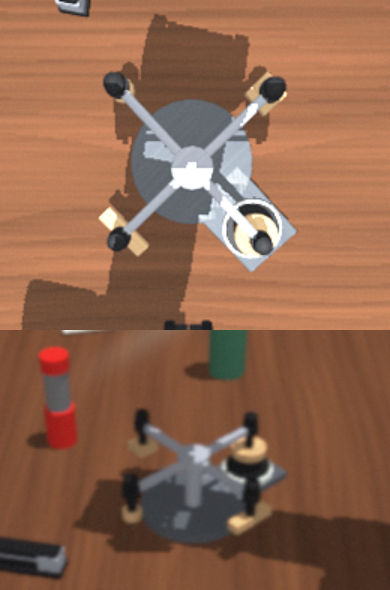

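The picture shows the big round die over the pad, with the pad's rim evenly visible around it at crop (255,230). The remaining angle error is about 0.4°, or roughly 1 mm. The stand has not moved and the arm is clear.

```bash
python3 -c "
from cell import env
print(env.job_done())"
```

```text
the job is handed in; nothing more can be done
None
```

The job is handed in: I turned the carousel about 153° counter-clockwise with steady fingertip pushes on the long stamp's arm. The big round seal now hangs over the ink pad, about 1 mm off centre by the wrist camera, at 25 s of the 54 s allowed; the stand measured unmoved, and I saw nothing else shifted, though I did not re-measure the other desk items.

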